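# Load a lamp bracket into the drilling jig

### The arm

A 6-joint arm with a two-finger parallel gripper is mounted at the origin on a cart in front of the work surface, level with it; the furniture and walls round the work are solid. World frame = base frame: x ahead of the robot, y to its left, z up, the work surface at z = 0. Lengths are in m, angles in rad, forces in N, time in s.
With the tool pointing down it reaches from about 0.25 to 0.725 m from the base axis. Payload 4 kg.
Tool frame: the origin (TCP) lies at the very end of the fingers, on their centre line; the grasp point (between the pads) lies 19 mm behind it; z points along the fingers, y is the line along which they close (so a half turn about z gives the same grasp; the last joint's range is limited). The gripper opens to 85 mm and grips with 20 to 120 N. Pads are 22 mm wide; open, the fingers measure 114 mm over their backs; the gripper's body (76 mm by 85 mm) begins 54 mm behind the grasp point. The pads swing forward as they close: fully open they stand 13 mm farther back than shut.
Start: joints at [1.288, 0.241, 0.005, 1.335, 0, 1.571], TCP at [0.14, 0.48, 0.231] pointing down, gripper open.
Joint ranges: [-2.72, 2.72], [-1.05, 1.87], [-1.09, 1.28], [-1.99, 2.15], [-1.42, 1.44], [-3.14, 3.14]. Speed limits (rad/s): [2.79, 2.79, 3.14, 3.14, 3.14, 3.14].

### API

Orientations are given as a rotation vector (axis times angle).
In Python, from bench import manip, vision, models gives the robot as it stands.
- The arm moves only by the shell command python3 -m crank 'ROWS' [FORCE]. ROWS is a JSON object of lists of equal length, an entry for each row: "translation": the shift along the tool's x, y, z in m, a list of three; "dr": the turn, a rotation vector about the tool's x, y, z in rad, a list of three; "grip": the opening, from 0 (shut) to 1 (fully open). A call has 1 to 12 rows; each row is the pose to reach, as a shift and turn from the pose commanded when the call began, along the tool's axes at that moment; what a row does not reach only later rows make up. A row lasts 1/12 s, in which the tool goes at most 41.7 mm and 7.16 degrees, less where a joint would pass 70% of its speed; a pose out of reach is approached as far as the arm can. A call with a gripper value outside its range is refused whole. The fingers move at their own pace and stop on an object; FORCE is the grip in N (left out, the last holds). Time passes only in rows, so rows that repeat a pose let the fingers close. It gives the time, the measured TCP pose, the force, the opening and the grip force at its end, in the units of the state.
- manip.state(): the state, without advancing time (a new reading comes with each control period).
- vision.camera(name): name is "scene" or "top" or "wrist"; returns a dict with "img" (480x640x3 uint8, red, green, blue), "fovy" (degrees; the focal length in pixels is half the picture's height over the tangent of half this angle, whatever the lens; pixels are square), "cx", "cy" (the principal point, pixels), "R" (3x3) and "t" (3): a world point X has camera coordinates R X + t. Camera axes: x right, y down, z forward; pixel columns grow to the right and rows downward; lengths in m; the calibration is good to about 2 mm. A picture is of the moment at which its call begins. There is no depth.
- manip.job_done(): hands the job in; it is judged then, once.
Trained networks look in the newest picture that a camera, given by its name, has taken for a name from the list of things; names that differ only in an ending like _2 or _b are one class to them, and where a whole thing is asked for, a point or a joint stands for the part that bears it (a point fixed in the world has none). Each returns a list of dicts, best first, with "p" (0 to 1); they miss things now and then, are a little off and sometimes report something else, mostly with a low value. They report only what shows in the picture. A call takes as long as a camera call. They do not tell look-alikes from the thing itself.
- models.spot_in(camera, target): "at" ([column, row] in pixels, amid what is visible of it).
The state is a dict: "clock": time; "joint_pos": joint angles; "qd": joint speeds; "joint_torque": joint torques, N m; "tcp_pos": TCP position; "eef_rot": TCP orientation; "ft_force": force on the tool from outside, world axes, zero at the start; "torque": the same for the moment, N m; "gripper_width": opening from 0.0 (shut) to 1.0 (fully open); "grasp_force": force on a finger pad.
Only numpy, scipy, OpenCV 4.12 (cv2) and the standard library are available. Lean on these libraries where they do the work, as an engineer would, in place of code of your own. Each camera call takes 0.05 s, during which the arm holds its last target. There are 200 camera calls.

### The job

Load the loose lamp bracket into the drilling jig on the bench: swing the jig's keeper arm well clear of the pocket, then seat the bracket flat and square on the pocket floor, with its upright plate along the long side away from the keeper, so that the keeper can close over its flat foot. Then swing the keeper arm fully shut over the foot, and leave the cup, the bolt and the bottle where they are.

Things in the scene. Friction and masses are not known exactly. Their poses are not given: they have to be found in the camera images.
- bracket_foot (a point): Point under the foot of the loose black folded steel angle bracket (48 x 87 x 27 mm, 85 g) that lies on its foot; z up, level with its underside, centred in its outline. Foot: x -22 to +20 mm, y -42 to +42 mm, 2 mm thick. The upright plate (2.4 mm thick, y -37 to +37 mm, top at z = 26 mm) stands along the +x edge and leans outward to +x by 9 degrees.
- bracket_plate (a point): Middle of the upright plate's top edge: x = +24, y = 0, z = +26 mm from bracket_foot, same axes; 12 mm above the underside the plate's middle is at x = +22 mm. The corner of foot and plate is solid up to z = 12 mm (x = +2 to the plate, y -22 to +22 mm), so the plate is pinched across its thickness above that; a tool leaned 9 degrees like the plate holds the foot level.
- jig: Drilling jig fixed to the bench: aluminium base plate 96 x 150 x 12 mm with a steel rim round a rectangular pocket. Origin: on the bench below the pocket's centre; z up. +x is the pocket's long side away from the keeper: the bracket's upright plate goes there, so the seated bracket has the jig's yaw. The keeper closes over the -x half.
- pocket (a point): Centre of the pocket's flat floor, 12 mm above the bench, axes as the jig. The pocket is 48 mm along x and 89 mm along y; its rim stands 6 mm above the floor and is 12 mm wide, the upper 3 mm bevelled inward at 45 degrees as a lead-in. Only the keeper and its pivot boss stand higher than the rim. bracket_foot belongs on this point.
- keeper (a joint): Angle of the flat steel keeper arm about its upright pivot, rad. 0 = fully shut (stop): the arm points to the jig's -y, over the pocket's -x half. It grows to 1.75 (stop) as the arm swings out towards the jig's -x, clockwise seen from above; the pocket is free above about 0.8. It stays where it is left; friction 0.05 N m, about 1 N at the knob.
- keeper_pivot (a point): Pivot axis of the keeper, on the arm's upper face, 25.5 mm above the bench; at x = -14, y = +66 mm in the jig's frame. Arm 14 mm wide, 6 mm thick; its underside is 7.5 mm above the pocket floor, with a rubber pad under the tip down to 6.5 mm.
- keeper_knob (a point): Centre of the top of the upright black round knob at the arm's tip, 62 mm from the pivot axis, 60.5 mm above the bench. The knob is 15 mm across and 35 mm tall, standing on the arm's upper face.
- parts_cup: Metal cup 76 mm across, 61 mm tall, a bystander; origin at the centre of its underside.
- bolt_c: Hex bolt standing on its head, 24 mm across, 27 mm tall, a bystander; origin at the centre of its underside.
- oil_bottle: Black squeeze bottle 76 x 83 x 157 mm, a bystander; origin at the centre of its underside.
Mind the look-alikes: they are no part of the job. Of the things that look like the part that bears bracket_foot, take the one that is farthest from the robot's base at the start.

How it is judged:
By the outcome, as a careful person would: the job done as asked, in the order asked, and still so for the second after the job is handed in, with the robot touching nothing.
It also fails if it takes over 64 s, if anything falls off the work surface, if the arm or the gripper's body presses on something with over 40 N, if the wrist force passes 120 N, or if a joint passes its speed limit or range.

## Working session

There is one attempt and no reset: what is moved stays moved. The work goes in short steps, Python scripts to look and compute and a shell command to move; the robot and the scene stay as the last step left them, time stands still between calls to the robot, and variables do not carry over. Pictures are saved under pics/ and viewed, at most 10 in all, crops included, and the job is handed in when it is done.

```bash
mkdir -p pics; ls; cat > h.py <<'E'
import numpy as np, cv2
from bench import manip, vision, models
from scipy.spatial.transform import Rotation as Ro
def K(c):
    f=c["img"].shape[0]/2/np.tan(np.radians(c["fovy"])/2); return f
def back(c,uv,z):
    f=K(c); d=np.array([(uv[0]-c["cx"])/f,(uv[1]-c["cy"])/f,1.]); R=np.array(c["R"]);t=np.array(c["t"])
    o=-R.T@t; w=R.T@d; return o+w*(z-o[2])/w[2]
def proj(c,X):
    p=np.array(c["R"])@np.array(X)+np.array(c["t"]); f=K(c); return np.array([c["cx"]+f*p[0]/p[2],c["cy"]+f*p[1]/p[2]])
def save(c,n): cv2.imwrite("pics/"+n,np.ascontiguousarray(c["img"][:,:,::-1]))
E
python3 - <<'E'
from h import *
for n in ["top","scene"]:
    c=vision.camera(n); save(c,n+"0.png"); print(n,c["fovy"],-np.array(c["R"]).T@np.array(c["t"]))
    for k,z in [("bracket_foot",0.01),("jig",.015),("keeper_knob",.05),("keeper",.02),("parts_cup",.03),("bolt_c",.013),("oil_bottle",.08)]:
        for r in models.spot_in(n,k): print(k,np.round(r["at"]),round(r["p"],2),back(c,r["at"],z).round(3))
a=cv2.imread("pics/top0.png");b=cv2.imread("pics/scene0.png")
cv2.imwrite("pics/both0.png",cv2.resize(np.vstack([a,b]),None,fx=.62,fy=.62)) 
s=manip.state();print(s["tcp_pos"],s["eef_rot"],s["clock"],s["ft_force"])
E
```

```text
pics
top 49.77954291944662 [0.48873899 0.13722022 1.07464852]
bracket_foot [407. 234.] 0.85 [ 0.593 -0.054  0.01 ]
bracket_foot [346. 279.] 0.79 [0.504 0.074 0.01 ]
jig [270. 248.] 0.69 [0.572 0.229 0.015]
jig [410. 236.] 0.58 [ 0.589 -0.06   0.015]
keeper_knob [256. 255.] 0.7 [0.554 0.253 0.05 ]
keeper [251. 255.] 0.53 [0.557 0.268 0.02 ]
parts_cup [326. 165.] 0.72 [0.739 0.111 0.03 ]
bolt_c [345. 328.] 0.6 [0.405 0.08  0.013]
oil_bottle [397. 147.] 0.9 [ 0.76  -0.028  0.08 ]
oil_bottle [256. 254.] 0.18 [0.554 0.251 0.08 ]
scene 57.714941055974016 [ 0.16093897 -0.39364799  0.60543687]
bracket_foot [309. 296.] 0.9 [0.496 0.072 0.01 ]
bracket_foot [391. 314.] 0.78 [ 0.59  -0.052  0.01 ]
bracket_foot [294. 241.] 0.73 [0.568 0.227 0.01 ]
jig [296. 244.] 0.97 [0.563 0.209 0.015]
keeper_knob [282. 230.] 0.76 [0.542 0.231 0.05 ]
keeper_knob [451. 252.] 0.54 [ 0.771 -0.03   0.05 ]
keeper [288. 231.] 0.63 [0.573 0.253 0.02 ]
bolt_c [265. 316.] 0.43 [0.404 0.076 0.013]
[0.13951978 0.48015965 0.23133344] [-4.42755055e-01 -3.11023590e+00 -1.39016169e-04] 0.8 [-0.12982391 -0.10553055 -1.27229491]
```

View pics/top0.png

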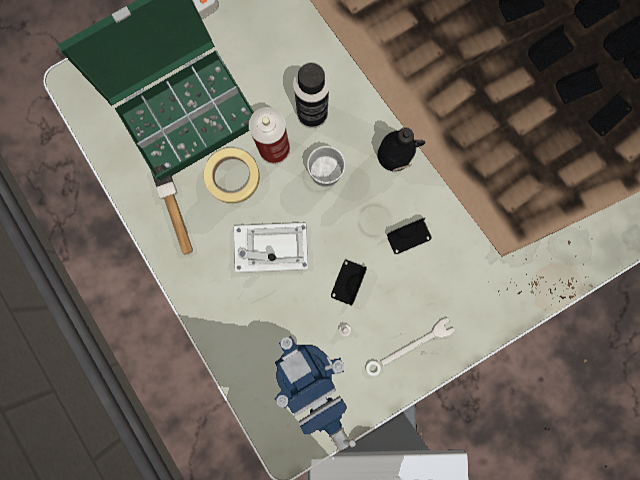

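View pics/scene0.png

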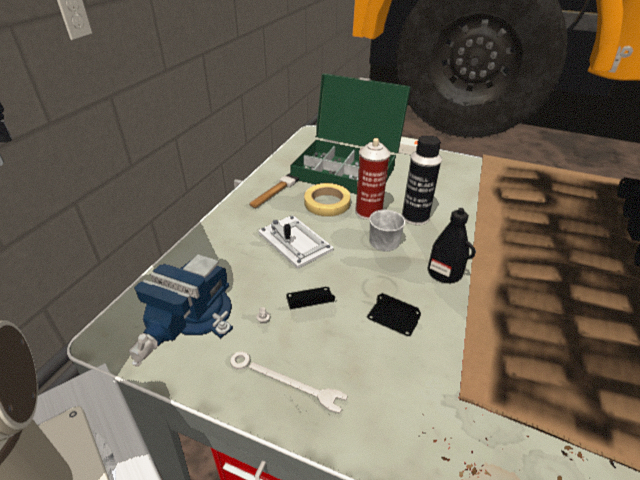

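Black folded brackets: A at top (409,235), 0.595 m from the base, and B at top (348,282), 0.51 m away. A is farther, so A fits the description. The jig is at top (271,247). I'll confirm A and the jig in enlarged crops.

```bash
python3 - <<'E'
import cv2,numpy as np
t=cv2.imread("pics/top0.png");s=cv2.imread("pics/scene0.png")
def cr(i,x,y,w,h,W=400,H=300): return cv2.resize(i[y:y+h,x:x+w],(W,H),interpolation=cv2.INTER_CUBIC)
g=lambda i:np.uint8(255*(i/255.)**.45)
cv2.imwrite("pics/crop0.png",np.vstack([np.hstack([g(cr(t,376,207,64,48)),cr(t,223,213,96,72)]),np.hstack([g(cr(s,352,284,80,60)),cr(s,252,208,88,66)])]))
E
```

```text
(no output)
```

View pics/crop0.png

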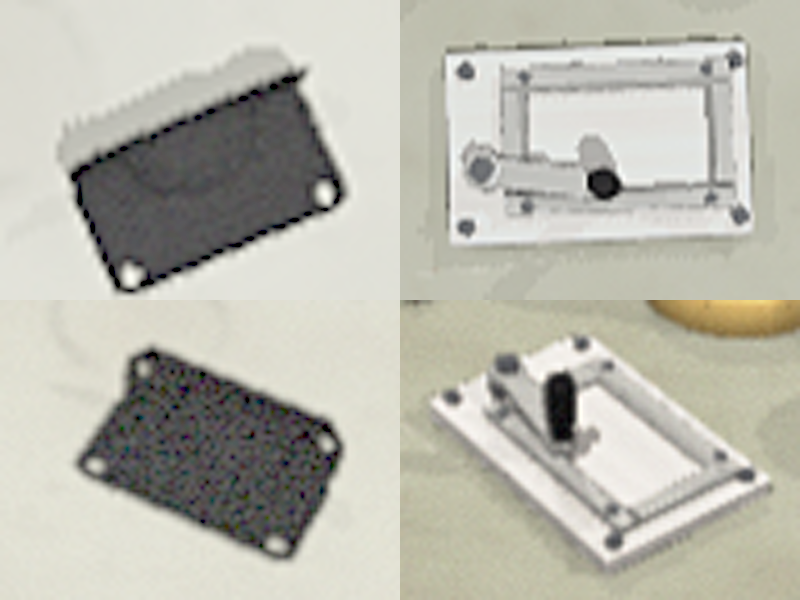

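The crop confirms A: its upright plate runs along the upper-left edge in the top view (376+75/6.25, 207+175/6.25), with the foot toward lower right. In the jig the pivot is on the left (+y), the knob is at top (272,257), and the keeper is nearly shut.

```bash
python3 - <<'E'
from h import *
c=vision.camera("top")
J=lambda x,y:(223+(x-400)/4.1667,213+y/4.1667)
B=lambda x,y:(376+x/6.25,207+y/6.25)
P=[back(c,J(*p),.012) for p in [(445,50),(750,42),(750,230),(450,243)]]
print("jig",np.round(P,3),np.mean(P,0))
for a,b in [(0,1),(3,2)]: d=P[a]-P[b]; print(np.linalg.norm(d),np.degrees(np.arctan2(-d[0],d[1])))
print("pivot",back(c,J(482,167),.0255),"knob",back(c,J(603,183),.0605))
F=[back(c,B(*p),z) for p,z in [((75,175),.026),((302,75),.026),((342,195),.002),((125,291),.002)]]
print(np.round(F,3)); 
for a,b in [(0,1),(3,2)]: d=F[a]-F[b]; print(np.linalg.norm(d),np.degrees(np.arctan2(-d[0],d[1])))
print(np.mean(F[:2],0),np.mean(F[2:],0))
c=vision.camera("wrist"); s=manip.state(); R=Ro.from_rotvec(s["eef_rot"]).as_matrix(); Rc=np.array(c["R"]);o=-Rc.T@np.array(c["t"])
print("cam in tool",R.T@(o-s["tcp_pos"]),(R.T@Rc.T).round(3),c["fovy"])
E
```

```text
jig [[0.62  0.304 0.012]
 [0.621 0.152 0.012]
 [0.528 0.154 0.012]
 [0.525 0.302 0.012]] [0.57360079 0.22804479 0.012     ]
0.15118657986272305 0.3374969843161236
0.14760587579077938 1.2585607823402902
pivot [0.5609502  0.28392104 0.0255    ] knob [0.54979744 0.22221996 0.0605    ]
[[ 0.592 -0.012  0.026]
 [ 0.623 -0.088  0.026]
 [ 0.585 -0.105  0.002]
 [ 0.555 -0.031  0.002]]
0.08176869534183513 22.549413132345155
0.0797518209425174 22.53939607025909
[ 0.60731403 -0.05020193  0.026     ] [ 0.5701455  -0.06806457  0.002     ]
cam in tool [ 0.08137136  0.00043424 -0.14191678] [[ 0.001 -0.949 -0.314]
 [ 1.     0.001  0.   ]
 [ 0.    -0.314  0.949]] 62.527807208563786
```

```bash
cat >> h.py <<'E'
def tool(az,lean=0):
    "tool down, tool y at azimuth az (deg); leaned so the gripper's top goes toward tool +y by lean deg"
    R=Ro.from_euler('z',az,degrees=True)*Ro.from_matrix(np.array([[0,1,0],[1,0,0],[0,0,-1.]]))
    return R*Ro.from_euler('x',lean,degrees=True)
def plan(pos,R):
    s=manip.state(); R0=Ro.from_rotvec(s["eef_rot"])
    print("T",R0.inv().apply(np.array(pos)-s["tcp_pos"]).round(4),"dr",(R0.inv()*R).as_rotvec().round(4),"t",s["clock"])
E
python3 -c "
from h import *
print(tool(0,9).apply([0,0,-1]))
plan([.575,.21,.2],tool(0))"
python3 -m crank '{"translation":[[-0.25,-0.066,0],[-0.25,-0.066,0],[-0.25,-0.066,0],[-0.25,-0.066,0],[-0.25,-0.066,0],[-0.25,-0.066,0],[-0.49,-0.13,0.03],[-0.49,-0.13,0.03],[-0.49,-0.13,0.03],[-0.49,-0.13,0.03],[-0.49,-0.13,0.03],[-0.49,-0.13,0.03]],"dr":[[0,0,1.29],[0,0,1.29],[0,0,1.29],[0,0,1.29],[0,0,1.29],[0,0,1.29],[0,0,1.29],[0,0,1.29],[0,0,1.29],[0,0,1.29],[0,0,1.29],[0,0,1.29]],"grip":[0,0,0,0,0,0,0,0,0,0,0,0]}'
python3 -c "
from h import *
plan([.575,.21,.2],tool(0))"
```

```text
[0.15643447 0.         0.98768834]
T [-0.4936 -0.1379  0.0313] dr [ 1.000e-04 -0.000e+00  1.288e+00] t 0.9
clock: 1.9
tcp_pos: [0.568, 0.2216, 0.2021]
eef_rot: [-2.226, -2.217, -0.0]
ft_force: [0.8, 0.2, 1.2]
gripper_width: -0.003
grasp_force: 0.0
T [-0.0116  0.0071  0.0021] dr [ 0.0002 -0.0002 -0.0037] t 1.9
```

```bash
python3 - <<'E'
from h import *
c=vision.camera("wrist"); save(c,"w1.png")
for k,z in [("jig",.015),("keeper_knob",.045),("keeper",.022)]:
    for r in models.spot_in("wrist",k): print(k,np.round(r["at"]),r["p"],back(c,r["at"],z).round(3))
# predicted points
for n,X in dict(piv=[.561,.284,.0255],knob=[.55,.222,.0605],c=[.575,.218,.012]).items(): print(n,proj(c,X))
E
```

```text
jig [327. 182.] 0.79 [0.57  0.243 0.015]
jig [325. 433.] 0.4 [ 0.568 -0.022  0.015]
keeper_knob [309. 164.] 0.85 [0.557 0.262 0.045]
keeper [307. 167.] 0.59 [0.555 0.257 0.022]
piv [314.84798754 132.44880493]
knob [299.91227168 221.31017366]
c [332.09684947 210.27115772]
```

View pics/w1.png

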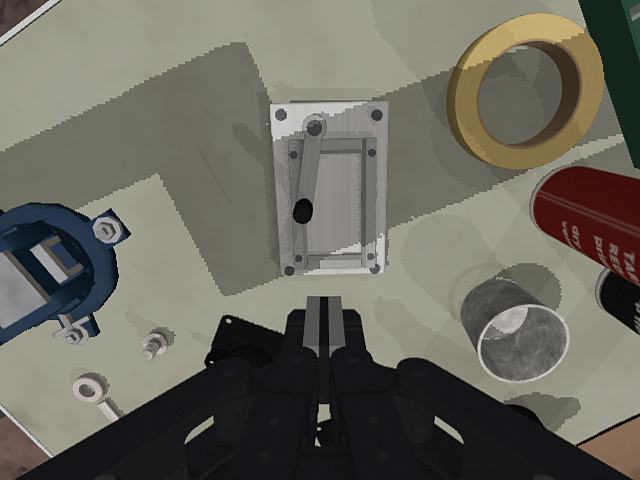

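Wrist view: keeper pivot at (315,127), knob at (303,212), pocket inside the rim bolts (293,155)–(369,257). That agrees with the top view, so I'll push the keeper open with closed fingers.

```bash

python3 -m crank '{"translation":[[0,0.016,0.04],[0,0.016,0.08],[0,0.016,0.12],[0,0.016,0.15],[0,0.016,0.167],[0,0.016,0.167],[0,0.006,0.167],[0,0,0.167],[0,-0.006,0.167],[0,-0.012,0.167],[0,-0.018,0.167],[0.001,-0.024,0.167]],"dr":[[0,0,0],[0,0,0],[0,0,0],[0,0,0],[0,0,0],[0,0,0],[0,0,0],[0,0,0],[0,0,0],[0,0,0],[0,0,0],[0,0,0]],"grip":[0,0,0,0,0,0,0,0,0,0,0,0]}'
python3 -m crank '{"translation":[[0.002,-0.006,0],[0.005,-0.012,0],[0.01,-0.018,0],[0.015,-0.023,0],[0.021,-0.027,0],[0.027,-0.03,0],[0.033,-0.033,0],[0.038,-0.035,0],[0.042,-0.036,0],[0.042,-0.036,0],[0.03,-0.02,-0.05],[0.03,0,-0.09]],"dr":[[0,0,0],[0,0,0],[0,0,0],[0,0,0],[0,0,0],[0,0,0],[0,0,0],[0,0,0],[0,0,0],[0,0,0],[0,0,0],[0,0,0]],"grip":[0,0,0,0,0,0,0,0,0,0,0,0]}'
python3 - <<'E'
from h import *
c=vision.camera("top"); save(c,"t2.png")
i=c["img"][213:285,203:319,::-1]
cv2.imwrite("pics/t2c.png",cv2.resize(np.ascontiguousarray(i),None,fx=5,fy=5,interpolation=cv2.INTER_CUBIC))
c=vision.camera("wrist"); save(c,"w2.png")
E
```

```text
clock: 3.1
tcp_pos: [0.5424, 0.2243, 0.0365]
eef_rot: [2.223, 2.218, 0.003]
ft_force: [0.6, 0.0, 0.5]
gripper_width: -0.002
grasp_force: 0.4
clock: 4.1
tcp_pos: [0.5321, 0.253, 0.1093]
eef_rot: [-2.22, -2.218, 0.016]
ft_force: [1.0, 0.6, -0.2]
gripper_width: -0.005
grasp_force: 0.0
```

View pics/w2.png

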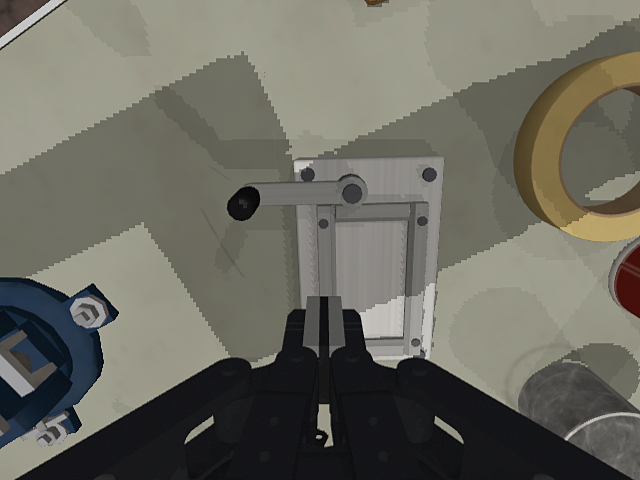

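The keeper is open (arm pointing along jig -x, knob at (243,203)), and the pocket is free. Next I'll take a jig view and a bracket view on the way.

```bash

python3 -m crank '{"translation":[[-0.02,0.01,-0.035],[-0.05,0.03,-0.06],[-0.073,0.043,-0.06],[-0.073,0.043,-0.06],[-0.073,0.043,-0.06]],"dr":[[0,0,0],[0,0,0],[0,0,0],[0,0,0],[0,0,0]],"grip":[0,0.3,0.6,0.6,0.6]}'
python3 -c "
from h import *
c=vision.camera('wrist'); save(c,'w3.png'); import pickle; pickle.dump(c,open('w3.pkl','wb'))
plan([.6,-.087,.17],tool(22.5))"
```

```text
clock: 4.62
tcp_pos: [0.5795, 0.1804, 0.1716]
eef_rot: [-2.227, -2.215, -0.0]
ft_force: [-0.8, -0.3, -0.8]
gripper_width: 0.562
grasp_force: 0.0
T [-0.2682  0.0223  0.0008] dr [-0.0017 -0.0007 -0.3961] t 4.6667
```

```bash

python3 -m crank '{"translation":[[-0.04,0.003,0],[-0.08,0.006,0],[-0.12,0.01,0],[-0.16,0.013,0],[-0.2,0.017,0],[-0.24,0.02,0],[-0.268,0.022,0],[-0.268,0.022,0],[-0.268,0.022,0]],"dr":[[0,0,-0.1],[0,0,-0.2],[0,0,-0.3],[0,0,-0.396],[0,0,-0.396],[0,0,-0.396],[0,0,-0.396],[0,0,-0.396],[0,0,-0.396]],"grip":[0.6,0.6,0.6,0.6,0.6,0.6,0.6,0.6,0.6]}'
python3 - <<'E'
from h import *
import pickle
c=vision.camera('wrist'); save(c,'w4.png'); pickle.dump(c,open('w4.pkl','wb'))
a=cv2.imread('pics/w3.png'); b=cv2.imread('pics/w4.png')
b=np.uint8(255*(b/255.)**.5)
A=cv2.resize(a[95:345,225:425],(400,500),interpolation=cv2.INTER_CUBIC); B=cv2.resize(b[80:330,220:420],(400,500),interpolation=cv2.INTER_CUBIC)
cv2.imwrite('pics/w34.png',np.hstack([A,B]))
E
```

```text
clock: 5.42
tcp_pos: [0.5997, -0.0865, 0.1705]
eef_rot: [-1.744, -2.61, 0.0]
ft_force: [0.0, -0.1, -0.1]
gripper_width: 0.598
grasp_force: 0.0
```

View pics/w34.png

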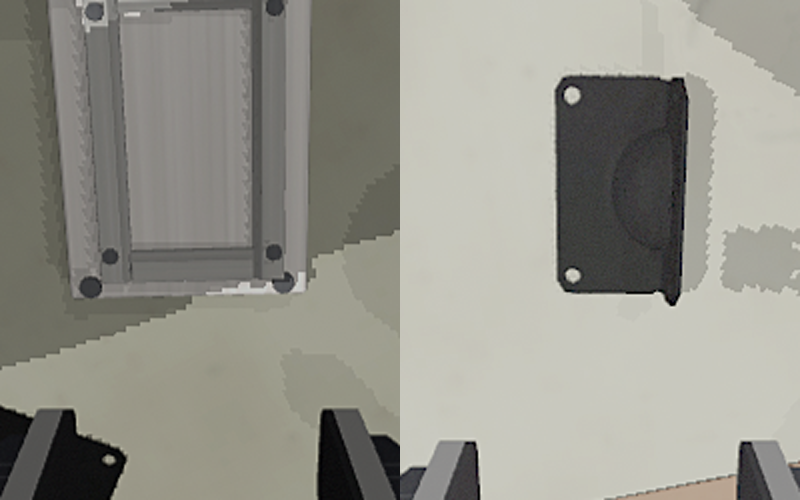

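The left crop shows the empty pocket, with floor corners near crop (131,247), (243,245), (122,12) and (252,10). The right crop shows bracket A: foot edge at crop x=556, holes at (572,95) and (572,275), upright plate on the right at x≈683.

```bash
python3 - <<'E'
from h import *
import pickle
c3=pickle.load(open('w3.pkl','rb'));c4=pickle.load(open('w4.pkl','rb'))
J=lambda x,y:(225+x/2,95+y/2); B=lambda x,y:(220+(x-400)/2,80+y/2)
def az(d): return np.degrees(np.arctan2(-d[0],d[1]))
P={n:back(c3,J(*p),z) for n,(p,z) in dict(FBL=((131,247),.012),FBR=((243,245),.012),FTL=((122,12),.012),FTR=((252,10),.012),PBL=((75,297),.012),PBR=((305,293),.012),bBL=((110,257),.018),bBR=((274,252),.018),bTL=((94,11),.018),bTR=((274,6),.018)).items()}
for k,v in P.items(): print(k,v.round(4))
print("yaw L,R",az(P["FTL"]-P["FBL"]),az(P["FTR"]-P["FBR"]),az(P["bTL"]-P["bBL"]),az(P["bTR"]-P["bBR"]))
Q={n:back(c4,B(*p),z) for n,(p,z) in dict(h1=((572,95),.002),h2=((572,275),.002),e1=((556,85),.002),e2=((557,285),.002),y1=((600,76),.002),y2=((600,293),.002),p1=((686,85),.026),p2=((681,298),.026)).items()}
R=Ro.from_euler('z',-22.5,degrees=True)
for k,v in Q.items(): print(k,v.round(4),R.apply(v).round(4))
print(az(Q["h1"]-Q["h2"]),az(Q["e1"]-Q["e2"]),az(Q["p1"]-Q["p2"]))
print(c4["R"],c4["t"]);s=manip.state()
# bracket model fit check
E
```

```text
FBL [0.553  0.1781 0.012 ]
FBR [0.5973 0.1788 0.012 ]
FTL [0.5524 0.266  0.012 ]
FTR [0.5993 0.2665 0.012 ]
PBL [0.5297 0.1573 0.012 ]
PBR [0.6225 0.1586 0.012 ]
bBL [0.5452 0.1758 0.018 ]
bBR [0.609  0.1776 0.018 ]
bTL [0.5431 0.2663 0.018 ]
bTR [0.6066 0.2677 0.018 ]
yaw L,R 0.3816862194770973 -1.3061820249235785 1.3670857970151338 1.5168830443861412
h1 [ 0.5614 -0.03    0.002 ] [ 0.5072 -0.2425  0.002 ]
h2 [ 0.5875 -0.0955  0.002 ] [ 0.5062 -0.3131  0.002 ]
e1 [ 0.5544 -0.0289  0.002 ] [ 0.5012 -0.2389  0.002 ]
e2 [ 0.5834 -0.1018  0.002 ] [ 0.5001 -0.3173  0.002 ]
y1 [ 0.5685 -0.0195  0.002 ] [ 0.5178 -0.2356  0.002 ]
y2 [ 0.6009 -0.0982  0.002 ] [ 0.5176 -0.3207  0.002 ]
p1 [ 0.5973 -0.0102  0.026 ] [ 0.548 -0.238  0.026]
p2 [ 0.6275 -0.0816  0.026 ] [ 0.5485 -0.3155  0.026 ]
21.74218498708926 21.678037020637984 22.92375376649899
[[ 0.92361851  0.38330833 -0.00189051]
 [ 0.36465898 -0.87713989  0.31248911]
 [ 0.11812144 -0.28931012 -0.94991946]] [-0.52032357 -0.31511692  0.22641293]
```

```bash
python3 -c "
from h import *
R=tool(22.2,9); p=np.array([.6099,-.0484,.0140])
plan(p-R.apply([0,0,.06]),R); plan(p,R)"
```

```text
T [0.03   0.033  0.0974] dr [ 0.1555 -0.0015  0.0069] t 5.4667
T [0.0299 0.0237 0.1567] dr [ 0.1555 -0.0015  0.0069] t 5.4667
```

```bash

python3 -m crank '{"translation":[[0.01,0.015,0.03],[0.02,0.025,0.06],[0.03,0.033,0.097],[0.03,0.033,0.097],[0.03,0.029,0.12],[0.03,0.026,0.14],[0.03,0.024,0.15],[0.03,0.0237,0.1567],[0.03,0.0237,0.1567]],"dr":[[0.08,0,0],[0.155,0,0.007],[0.155,0,0.007],[0.155,0,0.007],[0.155,0,0.007],[0.155,0,0.007],[0.155,0,0.007],[0.155,0,0.007],[0.155,0,0.007]],"grip":[0.4,0.35,0.35,0.35,0.35,0.35,0.35,0.35,0.35]}' 60
python3 - <<'E'
from h import *
a=vision.camera('wrist')['img'][:,:,::-1]; b=vision.camera('scene')['img'][:,:,::-1]
g=lambda i:np.uint8(255*(i/255.)**.5)
cv2.imwrite('pics/g1.png',np.hstack([cv2.resize(g(a[180:420,220:420]),(400,480)),cv2.resize(g(b[240:360,350:450]),(400,480),interpolation=cv2.INTER_CUBIC)]))
plan([.6099,-.0484,.0140],tool(22.2,9))
E
```

```text
clock: 6.22
tcp_pos: [0.6099, -0.0488, 0.0146]
eef_rot: [-1.699, -2.53, 0.198]
ft_force: [-0.4, 0.0, 0.3]
gripper_width: 0.352
grasp_force: 0.0
T [ 0.0015 -0.0009  0.0026] dr [ 0.0038  0.0013 -0.0003] t 6.3167
```

View pics/g1.png

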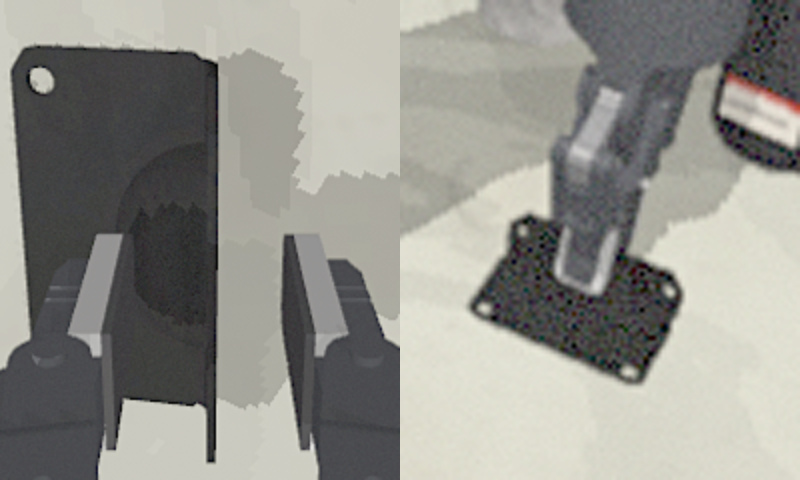

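The fingers straddle the upright plate near its middle (plate at crop x=212, pads at 122 and 285). I'll close and lift.

```bash

python3 -m crank '{"translation":[[0,0,0],[0,0,0],[0,0,0],[0,0,0],[0,0,0],[0,0,0],[0,0,0]],"dr":[[0,0,0],[0,0,0],[0,0,0],[0,0,0],[0,0,0],[0,0,0],[0,0,0]],"grip":[0,0,0,0,0,0,0]}' 60
python3 -c "
from h import *
R=tool(22.2,9)
plan([.6099,-.0484,.0140],R)
plan([.6099,-.0484,.0940],R)"
```

```text
clock: 6.9
tcp_pos: [0.6111, -0.05, 0.0169]
eef_rot: [-1.703, -2.531, 0.197]
ft_force: [-2.1, -0.1, 5.2]
gripper_width: 0.012
grasp_force: 42.5
T [ 0.0019 -0.      0.0029] dr [ 0.0026  0.0014 -0.0011] t 6.9
T [ 0.0018 -0.0123 -0.0762] dr [ 0.0026  0.0014 -0.0011] t 6.9
```

```bash

python3 -m crank '{"translation":[[0,-0.001,-0.006],[0,-0.003,-0.016],[0,-0.006,-0.036],[0,-0.009,-0.056],[0,-0.0125,-0.079],[0,-0.0125,-0.079],[0,-0.0125,-0.079]],"dr":[[0,0,0],[0,0,0],[0,0,0],[0,0,0],[0,0,0],[0,0,0],[0,0,0]],"grip":[0,0,0,0,0,0,0]}' 60
python3 - <<'E'
from h import *
import pickle
cs={n:vision.camera(n) for n in ["wrist","scene"]}; pickle.dump(cs,open("g2.pkl","wb"))
a=cs["wrist"]['img'][:,:,::-1]; b=cs["scene"]['img'][:,:,::-1]
g=lambda i:np.uint8(255*(i/255.)**.5)
cv2.imwrite('pics/g2.png',np.hstack([cv2.resize(g(a[180:420,200:400]),(400,480)),cv2.resize(g(b[200:320,330:430]),(400,480),interpolation=cv2.INTER_CUBIC)]))
s=manip.state(); print(s["tcp_pos"],(tool(22.2,9).inv()*Ro.from_rotvec(s["eef_rot"])).as_rotvec(),s["gripper_width"],s["grasp_force"],s["ft_force"],s["torque"])
E
```

```text
clock: 7.48
tcp_pos: [0.6126, -0.0496, 0.0977]
eef_rot: [-1.704, -2.534, 0.193]
ft_force: [0.3, 0.5, -1.1]
gripper_width: 0.012
grasp_force: 42.1
[ 0.61051562 -0.04949892  0.09485301] [-0.00188963 -0.00023226  0.00049987] 0.011538630224278618 42.06417381763458 [ 0.04151805  0.37270035 -1.42963622] [ 0.04361536 -0.1689563  -0.04648055]
```

View pics/g2.png

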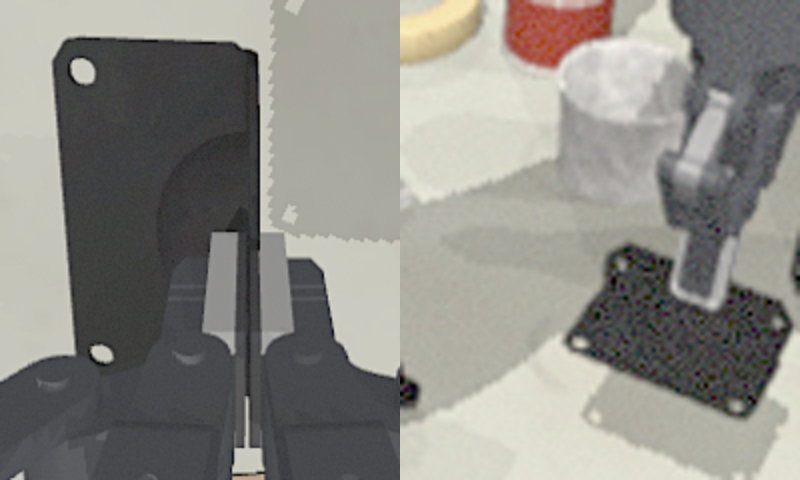

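```bash
python3 - <<'E'
from h import *
import pickle
from scipy.optimize import least_squares
c=pickle.load(open("g2.pkl","rb"))["wrist"]
# camera in tool frame (from start measurement, refine with rotated extrinsics of w4 call not needed)
s=manip.state(); 
# fit bracket world pose: origin p, rotvec small about yaw 22.2 frame
obj=np.array([[-.016,.0353,.002],[-.016,-.0353,.002],[.0252,.037,.026],[-.022,.038,.002]])
pix=np.array([[241.5,215.5],[251,356.5],[329.5,207],[226.5,211]])
R0=Ro.from_euler('z',22.2,degrees=True)
Rt=tool(22.2,9); tcp=np.array(s["tcp_pos"])
nom=tcp-R0.apply([.0224,0,.0145])
def f(v):
    R=R0*Ro.from_rotvec(v[3:]); X=R.apply(obj)+nom+R0.apply(v[:3])
    return np.r_[((np.array([proj(c,x) for x in X])-pix)).ravel(), v[:3]/.004, v[3:]/.02]
r=least_squares(f,np.zeros(6),x_scale=[.001]*3+[.01]*3)
print("offset in bracket axes mm",(r.x[:3]*1e3).round(2),"rot deg",np.degrees(r.x[3:]).round(2),"res",r.fun[:8].round(1), "nom res",f(np.zeros(6))[:8].round(1))
print("tcp",tcp, Ro.from_rotvec(s["eef_rot"]).inv().apply(-np.array(c["R"]).T@np.array(c["t"])-tcp))
E
```

```text
offset in bracket axes mm [ 1.03  1.14 -6.  ] rot deg [-7.31  4.29  3.81] res [-1.1 -2.9  2.7  1.2 -1.5  4.8  0.3 -3.8] nom res [-5.7  2.8 -4.9  2.4 -6.9 29.5 -4.6  0.6]
tcp [ 0.61051562 -0.04949892  0.09485301] [ 0.08095586  0.00062568 -0.14478031]
```

```bash
python3 - <<'E'
from h import *
import pickle
from scipy.optimize import least_squares
c=pickle.load(open("g2.pkl","rb"))["wrist"]
s=manip.state(); 
obj=np.array([[-.016,.0353,.002],[-.016,-.0353,.002],[-.022,.038,.002]])
pix=np.array([[241.5,215.5],[251,356.5],[226.5,211]])
R0=Ro.from_euler('z',22.2,degrees=True)
tcp=np.array(s["tcp_pos"]); nom=tcp-R0.apply([.0224,0,.0145])
def f(v):
    R=R0*Ro.from_rotvec(v[3:]); X=R.apply(obj)+nom+R0.apply(v[:3])
    return np.r_[((np.array([proj(c,x) for x in X])-pix)).ravel(), v[:3]/.001, v[3:]/.01]
for i in range(3):
  r=least_squares(f,np.zeros(6),x_scale=[.001]*3+[.01]*3)
print((r.x[:3]*1e3).round(2),"rot deg",np.degrees(r.x[3:]).round(2),r.fun[:6].round(1))
print([np.round(manip.state()["tcp_pos"],4) for _ in range(3)])
R=tool(1.2,9)
pocket=np.array([.5757,.2215,.012]); T=pocket+Ro.from_euler('z',1.2,degrees=True).apply([.0222,0,.0155])
plan(T+[0,0,.075],R); plan(T,R)
E
```

```text
[ 1.85  0.53 -1.11] rot deg [ 0.08 -0.05  0.04] [-0.8  1.1 -0.5  0.3  0.4 -1.1]
[array([ 0.6105, -0.0495,  0.0949]), array([ 0.6105, -0.0495,  0.0949]), array([ 0.6105, -0.0495,  0.0949])]
T [ 0.2561  0.0885 -0.0217] dr [0.0019 0.0572 0.3616] t 7.5833
T [0.2562 0.1001 0.0524] dr [0.0019 0.0572 0.3616] t 7.5833
```

```bash

python3 -m crank '{"translation":[[0.02,0.005,-0.01],[0.05,0.015,-0.02],[0.085,0.025,-0.0217],[0.12,0.04,-0.0217],[0.155,0.055,-0.0217],[0.19,0.068,-0.0217],[0.22,0.08,-0.0217],[0.245,0.086,-0.0217],[0.256,0.0885,-0.0217],[0.256,0.0885,-0.0217],[0.256,0.0885,-0.0217]],"dr":[[0,0,0],[0,0.01,0.06],[0,0.02,0.12],[0,0.03,0.18],[0,0.038,0.24],[0,0.048,0.3],[0.002,0.057,0.36],[0.002,0.057,0.3616],[0.002,0.057,0.3616],[0.002,0.057,0.3616],[0.002,0.057,0.3616]],"grip":[0,0,0,0,0,0,0,0,0,0,0]}' 60
python3 - <<'E'
from h import *
import pickle
cs={n:vision.camera(n) for n in ["wrist","scene","top"]}; pickle.dump(cs,open("g3.pkl","wb"))
for n in cs: save(cs[n],"g3_%s.png"%n)
a=cs["wrist"]['img'][:,:,::-1]; b=cs["scene"]['img'][:,:,::-1]
g=lambda i:np.uint8(255*(i/255.)**.6)
cv2.imwrite('pics/g3.png',np.hstack([cv2.resize(g(a[130:370,220:420]),(450,540)),cv2.resize(g(b[160:280,240:315]),(340,540),interpolation=cv2.INTER_CUBIC)]))
T=np.array([.5757,.2215,.012])+Ro.from_euler('z',1.2,degrees=True).apply([.0222,0,.0155])
plan(T+[0,0,.075],tool(1.2,9))
E
```

```text
clock: 8.5
tcp_pos: [0.5975, 0.2214, 0.1016]
eef_rot: [-2.117, -2.164, 0.174]
ft_force: [0.4, -0.1, -1.7]
gripper_width: 0.012
grasp_force: 42.1
T [ 0.0021 -0.0005  0.0001] dr [-0.0002  0.0008 -0.0023] t 8.65
```

View pics/g3.png

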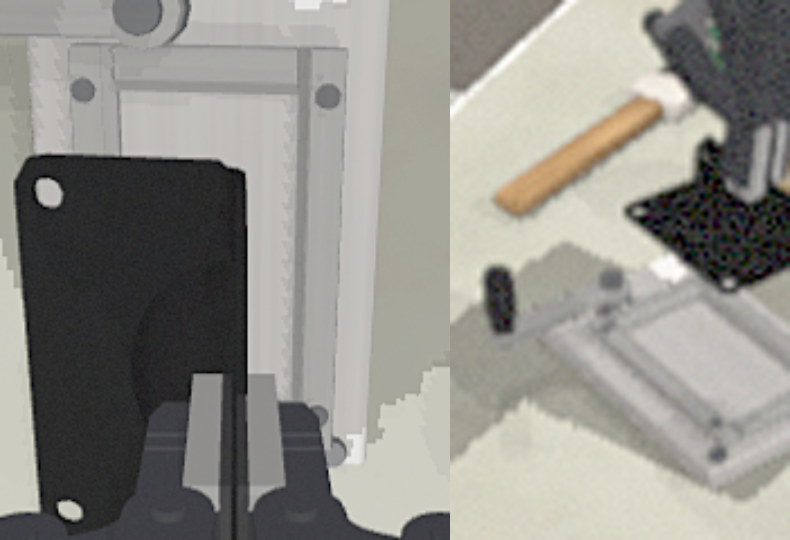

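```bash
python3 - <<'E'
from h import *
import pickle
from scipy.optimize import least_squares
c=pickle.load(open("g3.pkl","rb"))["wrist"]; s=manip.state(); tcp=np.array(s["tcp_pos"])
F=lambda x,y:np.array([220+x/2.25,130+y/2.25])
for n,p,z in [("TL",(83,90),.018),("TR",(328,95),.018),("BR",(318,414),.018),("piv",(137,12),.0255),("fTL",(120,92),.012),("fTR",(298,95),.012)]: print(n,back(c,F(*p),z).round(4))
# jig fit
o=np.array([[-.032,.0453,.018],[.032,.0453,.018],[.032,-.0453,.018],[-.014,.066,.0255],[-.024,.0445,.012],[.024,.0445,.012]]);px=np.array([F(*p) for p in [(83,90),(328,95),(318,414),(137,12),(120,92),(298,95)]])
def fj(v):
    X=Ro.from_euler('z',v[2]).apply(o)+[v[0],v[1],0]; return (np.array([proj(c,x) for x in X])-px).ravel()
r=least_squares(fj,[.5757,.2215,.02],x_scale=[.001,.001,.01]);j=r.x;print("jig",j[:2].round(4),np.degrees(j[2]).round(2),r.fun.round(1))
obj=np.array([[-.016,.0353,.002],[-.016,-.0353,.002],[-.022,.038,.002]]);pix=np.array([F(49,192),F(69,511),F(16,180)])
R0=Ro.from_euler('z',1.2,degrees=True); nom=tcp-R0.apply([.0222,0,.0155])
def f(v):
    X=(R0*Ro.from_euler('z',v[3])).apply(obj)+nom+R0.apply(v[:3])
    return np.r_[(np.array([proj(c,x) for x in X])-pix).ravel(),v[2]/.001]
r=least_squares(f,np.zeros(4),x_scale=[.001]*3+[.01]);print("br off",(r.x[:3]*1e3).round(2),np.degrees(r.x[3]).round(2),r.fun.round(1))
br=nom+R0.apply(r.x[:3]);print("bracket",br.round(4),"jig-bracket",np.r_[j[:2],.012]-br, "tcp",tcp)
# same with scene/top camera pixels predicted
E
```

```text
TL [0.5432 0.2661 0.018 ]
TR [0.6068 0.2679 0.018 ]
BR [0.6091 0.1781 0.018 ]
piv [0.5599 0.2869 0.0255]
fTL [0.5514 0.2651 0.012 ]
fTR [0.5988 0.2665 0.012 ]
jig [0.5762 0.2216] 1.67 [-0.5  0.3  0.   0.1  0.5  1.2  0.6 -0.4 -0.8 -0.6  0.1 -0.4]
br off [-0.34  3.9  -1.01] -0.08 [-0.4  0.3  0.   1.2  0.3 -1.2 -1. ]
bracket [0.5758 0.2233 0.0861] jig-bracket [ 0.00032604 -0.0017363  -0.07405419] tcp [0.59845983 0.21989121 0.10256411]
```

```bash

python3 -m crank '{"translation":[[-0.0017,0.003,0.018],[-0.0017,0.006,0.036],[-0.0017,0.0085,0.052],[-0.0017,0.0095,0.059],[-0.0017,0.0102,0.063],[-0.0017,0.0106,0.066],[-0.0017,0.011,0.069],[-0.0017,0.0114,0.072],[-0.0017,0.0117,0.074],[-0.0017,0.012,0.0755],[-0.0017,0.012,0.0755]],"dr":[[0,0,-0.007],[0,0,-0.007],[0,0,-0.007],[0,0,-0.007],[0,0,-0.007],[0,0,-0.007],[0,0,-0.007],[0,0,-0.007],[0,0,-0.007],[0,0,-0.007],[0,0,-0.007]],"grip":[0,0,0,0,0,0,0,0,0,0,0]}' 60
python3 - <<'E'
from h import *
import pickle
cs={n:vision.camera(n) for n in ["wrist","scene","top"]}; pickle.dump(cs,open("g4.pkl","wb"))
a=cs["wrist"]['img'][:,:,::-1]; b=cs["scene"]['img'][:,:,::-1]
g=lambda i:np.uint8(255*(i/255.)**.6)
cv2.imwrite('pics/g4.png',np.hstack([cv2.resize(g(a[90:330,220:420]),(450,540),interpolation=cv2.INTER_CUBIC),cv2.resize(g(b[180:290,250:340]),(350,540),interpolation=cv2.INTER_CUBIC)]))
s=manip.state(); print(s["tcp_pos"],s["ft_force"],s["torque"],s["gripper_width"])
E
```

```text
clock: 9.57
tcp_pos: [0.5992, 0.2202, 0.0289]
eef_rot: [-2.112, -2.171, 0.166]
ft_force: [-1.2, -1.3, 6.8]
gripper_width: 0.008
grasp_force: 43.0
[0.59922233 0.22020396 0.0288356 ] [-1.18034876 -1.64376492  7.6675035 ] [-0.36692801  0.39918124  0.03265737] 0.012531936302537763
```

View pics/g4.png

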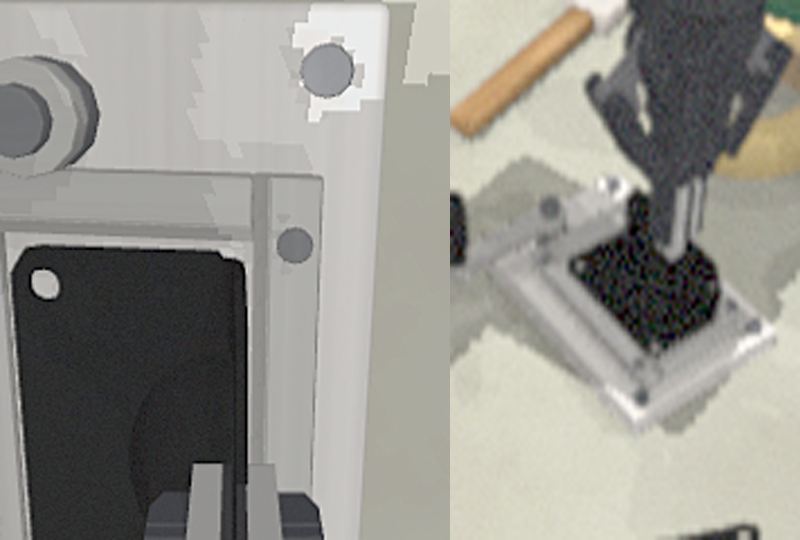

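Wrist crop: the bracket's outline is inside the pocket, hole at (44,284), with floor strips visible at the +y and +x edges; contact force is about 7 N. I'll probe the walls with small wiggles to make sure it is seated and centred. (That was the last of the 10 pictures, so the rest is numeric.)

```bash

python3 -m crank '{"translation":[[0.001,0,0],[0.002,0,0],[0.003,0,0],[0.003,0,0]],"dr":[[0,0,0],[0,0,0],[0,0,0],[0,0,0]],"grip":[0,0,0,0]}' 60
python3 -m crank '{"translation":[[-0.0015,0,0],[-0.003,0,0],[-0.0045,0,0],[-0.006,0,0],[-0.006,0,0]],"dr":[[0,0,0],[0,0,0],[0,0,0],[0,0,0],[0,0,0]],"grip":[0,0,0,0,0]}' 60
```

```text
clock: 10.05
tcp_pos: [0.5993, 0.2217, 0.0288]
eef_rot: [-2.114, -2.172, 0.169]
ft_force: [-0.9, -4.6, 7.3]
gripper_width: 0.011
grasp_force: 43.0
clock: 10.47
tcp_pos: [0.5996, 0.2192, 0.0289]
eef_rot: [-2.109, -2.171, 0.161]
ft_force: [-1.2, 2.5, 5.9]
gripper_width: 0.011
grasp_force: 42.8
```

```bash

python3 -m crank '{"translation":[[0.002,0,0],[0.003,0,-0.001],[0.003,0,-0.002],[0.003,0,-0.002],[0.003,0,-0.002],[0.003,0,-0.002],[0.003,0,-0.012],[0.003,0,-0.03],[0.003,0,-0.06],[0.003,0,-0.08],[0.003,0,-0.08],[0.003,0,-0.08]],"dr":[[0,0,0],[0,0,0],[0,0,0],[0,0,0],[0,0,0],[0,0,0],[0,0,0],[0,0,0],[0,0,0],[0,0,0],[0,0,0],[0,0,0]],"grip":[0,0,0,0.3,0.3,0.3,0.3,0.3,0.3,0.3,0.3,0.3]}'
python3 - <<'E'
from h import *
import pickle
cs={n:vision.camera(n) for n in ["wrist","scene","top"]}; pickle.dump(cs,open("g5.pkl","wb"))
for n in cs: save(cs[n],"g5_%s.png"%n)
for n in ["wrist","scene"]:
    for r in models.spot_in(n,"bracket_foot"): print(n,np.round(r["at"],1),round(r["p"],2),back(cs[n],r["at"],.014).round(4))
# holes: bright blobs enclosed by dark foot in the wrist image
c=cs["wrist"]; g=cv2.cvtColor(c["img"],cv2.COLOR_RGB2GRAY)
ct=np.array([proj(c,[.576,.2216,.014])]); print("ctr",ct)
m=(g<60).astype(np.uint8); cnts,h=cv2.findContours(m,cv2.RETR_CCOMP,cv2.CHAIN_APPROX_NONE)
for k,q in enumerate(cnts):
    A=cv2.contourArea(q)
    if h[0][k][3]>=0 and 8<A<300:
        M=cv2.moments(q); u=(M["m10"]/A,M["m01"]/A); print("hole",np.round(u,1),A,back(c,u,.014).round(4))
s=manip.state();print(s["tcp_pos"],s["ft_force"])
for y in (.0353,-.0353):
    X=Ro.from_euler('z',1.6,degrees=True).apply([-.016,y,.014])+[.576,.2216,0]; print("expect",X.round(4),proj(c,X).round(1))
E
```

```text
clock: 11.47
tcp_pos: [0.6123, 0.2207, 0.1075]
eef_rot: [-2.112, -2.172, 0.164]
ft_force: [-0.7, -0.0, 0.7]
gripper_width: 0.3
grasp_force: 0.0
wrist [290.9 231.2] 0.7 [0.5764 0.2262 0.014 ]
wrist [164.7 368.8] 0.64 [0.4781 0.1085 0.014 ]
scene [310.7 297.7] 0.75 [0.4952 0.0644 0.014 ]
scene [298.8 237.4] 0.57 [0.5816 0.2262 0.014 ]
ctr [[290.19478534 238.0226088 ]]
hole [152.  438.6] 91.5 [0.4593 0.0374 0.014 ]
hole [489.5 432.7] 167.5 [0.7183 0.0899 0.014 ]
hole [168.1 362.2] 23.0 [0.4816 0.1149 0.014 ]
hole [269.7 286.1] 59.5 [0.5619 0.1864 0.014 ]
hole [265.1 181.9] 83.0 [0.5601 0.2568 0.014 ]
hole [216.4 111. ] 13.5 [0.531  0.2976 0.014 ]
hole [222.3 111.3] 65.0 [0.5346 0.2975 0.014 ]
hole [617.5 143. ] 11.0 [0.752  0.2883 0.014 ]
[0.60970271 0.22008107 0.10378135] [0.42445345 0.04006913 0.33711052]
expect [0.559  0.2564 0.014 ] [263.4 182.4]
expect [0.561  0.1859 0.014 ] [268.3 286.7]
```

Both foot holes are within about 1 mm of where they should be for a seated bracket (spacing 70.4 mm, yaw ≈1.5°), so it is seated flat. Next I'll close the keeper.

```bash
python3 - <<'E'
from h import *
import pickle
cs=pickle.load(open("g5.pkl","rb")); c=cs["wrist"]
g=cv2.cvtColor(c["img"],cv2.COLOR_RGB2GRAY); print(proj(c,[.498,.283,.0605]),proj(c,[.498,.283,.0255]))
m=(g<60).astype(np.uint8); n,l,st,ce=cv2.connectedComponentsWithStats(m)
for k in range(1,n):
    if 100<st[k][4]<4000: print(st[k],ce[k].round(1),back(c,ce[k],.043).round(4))
R=tool(0)
plan([.496,.320,.10],R)
E
```

```text
[118.77118339 139.93133854] [156.68297138 135.38285967]
[601  55  39  98 828] [630.1 120.9] [0.7399 0.2999 0.043 ]
[ 110  117   57   31 1368] [136.6 131.2] [0.4969 0.2863 0.043 ]
[   0  217   57  147 2524] [ 27. 287.] [0.4053 0.1835 0.043 ]
[  0 266  12  60 493] [  4.3 296.4] [0.3859 0.1745 0.043 ]
T [ 0.1031 -0.1089  0.0214] dr [-0.1599  0.0024  0.0279] t 11.7167
```

```bash

python3 -m crank '{"translation":[[0.02,-0.01,-0.02],[0.05,-0.04,-0.02],[0.08,-0.075,0],[0.103,-0.105,0.021],[0.103,-0.109,0.0214],[0.103,-0.109,0.0214],[0.103,-0.109,0.0214]],"dr":[[-0.04,0,0],[-0.08,0,0],[-0.12,0,0.02],[-0.16,0.002,0.028],[-0.16,0.002,0.028],[-0.16,0.002,0.028],[-0.16,0.002,0.028]],"grip":[0.3,0,0,0,0,0,0]}'
python3 -c "
from h import *
plan([.496,.320,.036],tool(0))"
```

```text
clock: 12.3
tcp_pos: [0.4956, 0.3205, 0.1007]
eef_rot: [2.218, 2.222, 0.001]
ft_force: [0.3, -0.1, 0.3]
gripper_width: -0.001
grasp_force: 0.0
T [-0.0005  0.0002  0.0647] dr [0.0019 0.0007 0.002 ] t 12.3
```

```bash

python3 -m crank '{"translation":[[0,0,0.03],[0,0,0.055],[0,0,0.065],[-0.009,0.001,0.065],[-0.0175,0.001,0.065],[-0.0275,0,0.065],[-0.0375,-0.0005,0.065],[-0.047,0.001,0.065],[-0.0565,0.0035,0.065],[-0.065,0.008,0.065],[-0.0735,0.013,0.065],[-0.0735,0.013,0.065]],"dr":[[0,0,0],[0,0,0],[0,0,0],[0,0,0],[0,0,0],[0,0,0],[0,0,0],[0,0,0],[0,0,0],[0,0,0],[0,0,0],[0,0,0]],"grip":[0,0,0,0,0,0,0,0,0,0,0,0]}'
python3 - <<'E'
from h import *
c=vision.camera("wrist"); g=cv2.cvtColor(c["img"],cv2.COLOR_RGB2GRAY)
for r in models.spot_in("wrist","keeper_knob"): print(np.round(r["at"]),round(r["p"],2),back(c,r["at"],.045).round(3))
c=vision.camera("top")
for r in models.spot_in("top","keeper_knob"): print(np.round(r["at"]),round(r["p"],2),back(c,r["at"],.05).round(3))
E
```

```text
clock: 13.3
tcp_pos: [0.512, 0.2453, 0.0371]
eef_rot: [2.222, 2.216, 0.007]
ft_force: [-0.3, 0.1, 0.0]
gripper_width: -0.002
grasp_force: 0.0
[404. 259.] 0.85 [0.541 0.274 0.045]
```

```bash

python3 -m crank '{"translation":[[-0.007,0.007,0],[-0.013,0.0145,0],[-0.018,0.023,0],[-0.021,0.033,0],[-0.021,0.037,0],[-0.021,0.041,0],[-0.021,0.044,0],[-0.021,0.044,0],[-0.021,0.044,0]],"dr":[[0,0,0],[0,0,0],[0,0,0],[0,0,0],[0,0,0],[0,0,0],[0,0,0],[0,0,0],[0,0,0]],"grip":[0,0,0,0,0,0,0,0,0]}'
python3 - <<'E'
from h import *
c=vision.camera("wrist"); save(c,"k1.png"); g=cv2.cvtColor(c["img"],cv2.COLOR_RGB2GRAY)
for k in ["keeper_knob","keeper"]:
  for r in models.spot_in("wrist",k): print(k,np.round(r["at"]),round(r["p"],2),back(c,r["at"],.045).round(3))
print(proj(c,[.5617,.225,.0605]),proj(c,[.5617,.225,.03]))
E
```

```text
clock: 14.25
tcp_pos: [0.542, 0.2252, 0.0356]
eef_rot: [-2.208, -2.213, 0.024]
ft_force: [-31.0, 0.5, 21.3]
gripper_width: 0.001
grasp_force: 16.0
keeper_knob [376. 234.] 0.81 [0.56  0.264 0.045]
keeper [376. 236.] 0.93 [0.56  0.264 0.045]
[380.1708184  356.14851349] [371.84783808 312.47265748]
```

```bash

python3 -m crank '{"translation":[[0,-0.015,0],[0,-0.03,0],[0,-0.04,-0.03],[0,-0.04,-0.07],[-0.02,-0.03,-0.11],[-0.045,0,-0.135],[-0.045,0.02,-0.135],[-0.045,0.02,-0.135],[-0.045,0.02,-0.135]],"dr":[[0,0,0],[0,0,0],[0,0,0],[0,0,0],[0,0,0],[0,0,0],[0,0,0],[0,0,0],[0,0,0]],"grip":[0,0,0,0,0,0,0,0,0]}'
python3 - <<'E'
from h import *
c=vision.camera("wrist"); save(c,"k2.png"); g=cv2.cvtColor(c["img"],cv2.COLOR_RGB2GRAY)
for k in ["keeper_knob","keeper","bracket_foot"]:
  for r in models.spot_in("wrist",k): print(k,np.round(r["at"]),round(r["p"],2),back(c,r["at"],.045).round(3))
print("knob shut exp",proj(c,[.5617,.225,.0605]),proj(c,[.5617,.225,.0255]))
m=(g<60).astype(np.uint8); n,l,st,ce=cv2.connectedComponentsWithStats(m)
for k in range(1,n):
    if 100<st[k][4]<9000: print(st[k],ce[k].round(1))
cn,h=cv2.findContours(m,cv2.RETR_CCOMP,cv2.CHAIN_APPROX_NONE)
for k,q in enumerate(cn):
    A=cv2.contourArea(q)
    if h[0][k][3]>=0 and A>8:
        M=cv2.moments(q); u=(M["m10"]/A,M["m01"]/A); X=back(c,u,.014)
        if abs(X[0]-.576)<.06 and abs(X[1]-.22)<.08: print("hole",np.round(u,1),A,X.round(4))
u,v=proj(c,[.576,.2216,.014]).astype(int); q=cv2.resize(g[v-110:v+90,u-70:u+70],(46,50),interpolation=cv2.INTER_AREA)
for r in q: print("".join(" .:-=+*#%@"[::-1][int(x)*9//255] for x in r))
E
```

```text
clock: 15.15
tcp_pos: [0.5759, 0.1795, 0.1719]
eef_rot: [2.222, 2.216, 0.007]
ft_force: [0.1, 0.2, -0.3]
gripper_width: 0.007
grasp_force: 0.0
keeper_knob [303. 105.] 0.78 [0.563 0.262 0.045]
keeper [302. 108.] 0.79 [0.562 0.26  0.045]
bracket_foot [229. 330.] 0.75 [0.503 0.097 0.045]
bracket_foot [334. 166.] 0.64 [0.583 0.223 0.045]
knob shut exp [300.91644743 166.37113737] [303.31470983 159.46147661]
[634   0   6  35 137] [637.3  14.8]
[572  18  34  45 627] [591.3  38. ]
[ 290  101   72  121 6786] [331.3 162.9]
[ 549  116   91  107 6844] [599.7 161.2]
[   0  160   94  155 5792] [ 37.5 232.9]
[623 235  17  56 648] [632.8 263.9]
hole [304.6 208.2] 58.0 [0.5615 0.186  0.014 ]
-****:::::::-====-===-:::::::::::::::****+:=+=
--+*=::::::-=+****====:::::::::::::::-**=-:===
=::::::::::==*****+-===::::::::::::::::::::=+=
=-::::::::--+******-===::::::::::::::::::::=+=
==::::::::--=*****+=+=-::::::::::::::::::::=++
==:::::::::---=++--+==::::::::::::::::::-==+++
===:::::::::=--::-=+==::::::---------======+++
===-::---====------+==---========+*++++====+++
====:----=+==------+=-----===++++**++++=
[... 1233 characters left out ...]
==+++++**+%@@@@@@@@@@@@@@@@@@@@%+++===++++
***===+++++**+%@@@@@@@@@@@@@@@@@@@@%+++===++++
***===+++++**+%@@@@@@@@@@@@@@@@@@@@%+++===++++
***===++*+++*+#@**@@@@@@@@@@@@@@@@@%+++===++++
***===++*+++++#@++%@@@@@@@@@@@@@@@@%+++===++++
***===+++++++++@@@@@@@@@@@@@@@@@@@@%+++===++++
***+==+++**++++*###############**@@###+===++++
***+===+*##*+********************#%*##+===+===
+**+===++**++*+++++++++++++++++++**++++===+---
++*++++=+++++*+++++++++++++++++++**+++++=-=+--
++*++*##+++++++++++++++++++++++++++=+***=:==--
++++=###*======+===+====++==--:---::-***-:=---
+++++*##++++++++++++++====---=-------====-----
++++++++++***+*******+=================-------
++++++++++++++++**++----==-------===----------
```

The keeper is shut: the knob's edge is at column 290 (about 289 expected), and the push ended hard on the stop. The bracket hole hasn't moved and the robot is clear, so I'm handing in.

```bash
python3 -c "
from bench import manip; print(manip.job_done())"
```

```text
the job is handed in; nothing more can be done
None
```

The bracket is seated flat in the jig pocket with its upright plate on the side away from the keeper, and the keeper is fully shut over its foot; I didn't touch the cup, bolt or bottle, and handed the job in at about 15 s with no verdict returned.

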